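# Close a glued crate end with the one-hand bar clamp

## Task

The end panel of the small display crate has just been glued: pump the trigger of the bar clamp until its travelling jaw meets the panel, shuts the joint and bears snugly on it, but squeeze gently, for the thin wood is crushed by a hard squeeze. Work the trigger only, do not push the jaw or bar along by hand, and leave everything else on the table where it is. Finish still holding the trigger squeezed, with the crate gripped in the clamp.

Things in the scene. Friction and masses are not known exactly. Their poses are not given: they have to be found in the camera images.
- station: Plywood board 240 x 500 x 18 mm on the table with a bar clamp screwed on: grey head with a pistol handle standing up, a level flat steel bar (10 x 22 mm, toothed on top) through the head, two jaws hanging from the bar. Fixed. Origin on the table right below the fixed jaw's pad face; z up, y along the bar towards the travelling jaw, x across it. Bar's centre line at z = 123 mm.
- fixed_face (a point): Centre of the black rubber pad face of the clamp's fixed jaw, 53 mm above the table, turned to +y. Axes as the board's: y along the bar, from the fixed to the travelling jaw.
- jaw: Travelling jaw with its bar (one piece, 450 mm long), sliding along y only. Origin on the bar's centre line above the pad's face: its y in the board's frame is the clear opening between the pads (184 to 210 mm at the start, about 166 with the joint shut). Pawls in the head let it close but not slide back. The robot must not push it.
- pad: Black rubber pad (34 mm wide, 42 mm tall, 13 mm thick) on the travelling jaw. Origin: centre of its pressing face, 53 mm above the table. It yields 1 mm for each 15 N of clamping force.
- trigger (a joint): Trigger angle, rad: 0 at rest (a spring returns it), 0.36 fully squeezed, at its stop. It draws the travelling jaw nearer by about 20 mm per rad; when let back to 0 the jaw stays, caught by pawls in steps of 2.5 mm, so a long squeeze (0.28 rad or more) wins 5 to 7 mm and about 3 to 9 squeezes are needed, each let back fully before the next.
- trigger_blade: The trigger's black blade, 22 mm wide (x), 10 mm thick, standing in front of the handle, reaching 33 to 95 mm out from its pivot, which is its origin (y = -35, z = 127 mm on the board). It leans 0.18 rad to +y at rest, 0.18 rad to -y when squeezed. Pulling it to -y takes 2 to 5 N with the jaw free; each 10 N of clamping adds 2.5 to 3 N.
- trigger_face (a point): Point where a finger pulls: front (+y) face of the blade, 80 mm out from the pivot, 15 mm below the blade's top, 205 mm above the table at rest. It moves 28 mm along -y of the board from rest to the stop. In front of it nothing is higher than 140 mm above the table, 60 mm to each side.
- handle_grip (a point): Middle of the rigid pistol handle, level with trigger_face: 28 mm wide (x), 20 mm thick (y), with a 26 mm thick knob on top reaching 224 mm above the table. Outside measure over handle and blade: about 63 mm at rest, 35 mm squeezed.
- crate: Small display crate of thin wood, open on top and at one end, 120 mm wide, 158 mm long, 80 mm tall, standing loose on the board below the bar, between the jaws. Origin on its underside, 75 mm from the open end; y points out of the open end.
- crate_mouth (a point): Centre of the crate's open end, half-way up (40 mm); axes as the crate's, y pointing out towards the travelling jaw.
- panel: The crate's end panel, thin wood with a hand slot, 120 mm wide, 8 mm thick, 80 mm tall, standing loose a few mm off the crate's open end, facing the travelling jaw. Origin on its underside at mid thickness; y across its thickness, z up. The thin wood is crushed by a clamping force of 35 N; 10 to 25 N is a good snug grip.
- panel_center (a point): Centre of the end panel, half-way up. With the joint shut it lies 4 mm out (along y) from crate_mouth.
- glue_bottle: Glue bottle, white, 44 mm across and 142 mm tall with a pointed cap, standing on the board beside the crate; bystander. Origin under its foot.
- pencil: Flat carpenter's pencil, 12 x 170 x 8 mm, lying on the board on the robot's side of the crate; bystander. Origin under its middle.
- spare_panel: A spare end panel of the same kind, 120 x 80 x 8 mm, lying flat on the table; bystander. Origin under its middle.
- screwdriver: Screwdriver lying on the table; bystander.
- mallet: Hammer lying on the table; bystander.
- tape_roll: Roll of parcel tape, 96 mm across, 48 mm high, on the table; bystander. Origin under its middle.
- jar: Food jar, 68 mm across, 95 mm tall, on the table; bystander. Origin under its foot.
- sleeve_box: Small carton, 90 x 60 x 120 mm, on the table; bystander. Origin under its middle.
There are look-alikes about, which are no part of the job. Leave any purple look-alike of the panel alone. Leave any turquoise look-alike of the crate alone.

How it is judged:
On the way, in this order (a step that is already met when the one before it is completed fails the run):
1. the pad of the travelling jaw has come up against the end panel (contact force between pad and panel above 0.3 N), for 0.05 s.
2. the joint is shut and clamped (contact force between pad and panel above 6 N and y of panel_center in the frame of crate_mouth below 0.0065 m and x of panel_center in the frame of crate_mouth between -0.008 and 0.008 m and angle between the y axis of panel and the y axis of crate, either way round below 0.04 rad), for 0.2 s.
At the end, for the whole second after the job is handed in: The gripper still pulls on the trigger blade (more than 2 N), the jaw's pad presses the panel with 6 to 35 N, and the panel closes the crate's open end: its centre at most 6.5 mm out from the centre of the mouth (4 mm when flush), within 8 mm sideways and square to it within 0.04 rad (all of step 2 and contact force between pad and panel below 35 N and contact force between the fingers and trigger_blade above 2 N); the arm keeps its last pose, push and grip.
It fails at once if the thin panel is crushed: the pad presses it with more than 35 N (contact force between pad and panel above 35 N).
It fails at once if the jaw or bar is pushed by the robot (more than 5 N) (contact force between any of the fingers, the arm and jaw above 5 N).
It fails at once if a bystander is moved by more than 30 mm (distance of any of glue_bottle, pencil, spare_panel, screwdriver, mallet, tape_roll, jar, sleeve_box from where it was at the start of the episode above 0.03 m).
It also fails if it takes over 58 s, if anything falls off the work surface, if the arm or the gripper's body presses on something with over 40 N, if the wrist force passes 120 N, or if a joint passes its speed limit or range.

## Robot

A 6-joint arm with a two-finger parallel gripper is mounted at the origin on the work surface. World frame = base frame: x ahead of the robot, y to its left, z up, the work surface at z = 0. Lengths are in m, angles in rad, forces in N, time in s.
With the tool pointing down it reaches from about 0.425 to 0.95 m from the base axis. Payload 3.5 kg.
Tool frame: the origin (TCP) lies at the very end of the fingers, on their centre line; the grasp point (between the pads) lies 19 mm behind it (grip_depth is the distance from the TCP to the grasp point, in m); x points along the fingers, z is the direction in which the jaws open and shut, and the axes are right-handed (so a half turn about x gives the same grasp; the last joint's range is limited). The gripper opens to 85 mm and grips with 20 to 120 N. Pads are 22 mm wide; open, the fingers measure 114 mm over their backs; the gripper's body (76 mm by 85 mm) begins 54 mm behind the grasp point. The pads swing forward as they close: fully open they stand 13 mm farther back than shut.
Start: joints at [-1.435, 0.286, 1.577, -0, 1.279, -0.15], TCP at [0.19, -0.648, 0.231] pointing down, gripper open.
Joint ranges: [-2.77, 2.77], [-0.9, 2.22], [0.21, 2.48], [-1.53, 4.67], [0.24, 2.81], [-2.84, 2.84]. Speed limits (rad/s): [2.79, 2.79, 3.14, 3.14, 3.14, 3.14].

## Interface

Orientations are given as a unit quaternion [x, y, z, w].
In Python, from plant import get_state, read_camera, calibration, sign_off, recognise, grip_depth gives the robot as it stands. The module is installed in compiled form; this text tells all that it offers.
- The arm moves only by the tool servo_tool, never from a script. Its argument "deltas" is a list that holds one entry, the list of rows, each a list of 4 numbers: the shift along the world's x, y, z scaled (see below), then the turn about the world's z scaled (see below). In form: [[[tx, ty, tz, spin], ...]]. A call has exactly 5 rows; each row is the pose to reach, as a shift and turn from the pose commanded when the call began; what a row does not reach only later rows make up. The controller multiplies each number of a shift by 10 cm and each number of a turn by 90 degrees. A row lasts 1/10 s, in which the tool goes at most 50 mm and 8.59 degrees, less where a joint would pass 70% of its speed; a pose out of reach is approached as far as the arm can. A call with a number of a shift or a turn outside -1 to 1 is refused whole. A call with a gripper value outside its range is refused whole. "claw" is the gripper's target within -1 to 1 (fully open at 1, half-way at 0, shut at -1), set as the call begins (left out, the last holds). The fingers move at their own pace and stop on an object; "force" is the grip in N (left out, the last holds). Time passes only in rows, so rows that repeat a pose let the fingers close, or fill a call up. It gives the time, the measured TCP pose, the force and the opening at its end, in the units of the state.
- get_state(): the state, without advancing time (a new reading comes with each control period).
- read_camera(name): name is "scene" or "side" or "wrist"; returns the picture (420x560x3 uint8, blue, green, red); there is no depth.
- calibration(name): a dict with "intrinsics" (3x3 intrinsics, pixels), "R" (3x3) and "t" (3): a world point X has camera coordinates R X + t; the wrist camera has in their place "T_tool_cam" (4x4, takes a point from camera to tool coordinates, whose origin is the TCP and whose axes are the tool frame's). Camera axes: x right, y down, z forward; pixel columns grow to the right and rows downward; lengths in m; the calibration is good to about 2 mm. A picture is of the moment at which its call begins: read the wrist's pose just before it. calibration takes no time and is no camera call.
- sign_off(): hands the job in, once; it reports no verdict.
Trained networks look in the newest picture that a camera, given by its name, has taken for a name from the list of things; names that differ only in an ending like _2 or _b are one class to them, and where a whole thing is asked for, a point or a joint stands for the part that bears it (a point fixed in the world has none). Each returns a list of dicts, best first, with "p" (0 to 1); they miss things now and then, are a little off and sometimes report something else, mostly with a low value. They report only what shows in the picture. A call takes as long as a camera call. They do not tell look-alikes from the thing itself.
- recognise(camera, query): "at" ([x, y, z] in m, in world coordinates, good to about 4 mm: the middle of the surface that is visible of it).
The state is a dict: "time": time; "qpos": joint angles; "dq": joint speeds; "joint_efforts": joint torques, N m; "eef_pos": TCP position; "tcp_rot": TCP orientation; "contact_force": force on the tool from outside, world axes, zero at the start; "wrist_torque": the same for the moment, N m; "opening": opening from 0.0 (shut) to 1.0 (fully open).
Only numpy, scipy, OpenCV 4.12 (cv2) and the standard library are available. Lean on these libraries where they do the work, as an engineer would, in place of code of your own. Each camera call takes 0.05 s, during which the arm holds its last target. There are 200 camera calls.

## Working session

There is one attempt and no reset: what is moved stays moved. The work goes in short steps, Python scripts to look and compute and a tool call to move; the robot and the scene stay as the last step left them, time stands still between calls to the robot, and variables do not carry over. Pictures are saved under pics/ and viewed, about 8 in all and at most 12, crops included, and the job is handed in when it is done.

Besides the shell and the picture viewer there is one more tool, called as name([rows], argument=value, ...), one row to a line, values as JSON. servo_tool: Moves the arm, as the interface text tells. Its arguments: {"type":"object","properties":{"deltas":{"type":"array"},"claw":{"type":"number"},"force":{"type":"number"}},"required":["deltas"]}

```bash
mkdir -p pics
python3 - <<'E'
from plant import *
import cv2,numpy as np
s=get_state(); print(s)
print(grip_depth)
ims=[]
for c in ["scene","side"]:
    im=read_camera(c); cv2.imwrite(f"pics/{c}0.png",im); 
    for q in ["trigger_blade","trigger_face","handle_grip","fixed_face","pad","panel","crate","station","glue_bottle"]:
        r=recognise(c,q); print(c,q,[(np.round(d["at"],3).tolist(),round(d["p"],2)) for d in r[:3]])
E
```

```text
{'time': 0.0, 'qpos': array([-1.43499062e+00,  2.87166536e-01,  1.57818075e+00, -1.27926060e-05,
        1.27862616e+00, -1.50002222e-01]), 'dq': array([ 0.00074382, -0.00109738, -0.00033682, -0.00022499, -0.00073667,
        0.00089888]), 'joint_efforts': array([ 2.15266400e-04, -4.05976760e+01, -2.92624140e+01, -1.31689303e-04,
        5.82674460e-03,  3.88209529e-06]), 'eef_pos': array([ 0.19023744, -0.64694422,  0.22994459]), 'tcp_rot': array([ 0.42428928,  0.56670676, -0.42309654,  0.56551867]), 'contact_force': array([-0.416509  , -0.14746988,  0.25685154]), 'wrist_torque': array([-0.00065401,  0.06734253,  0.01476672]), 'opening': 1.0003815411644175}
0.0187
scene trigger_blade [([0.541, -0.058, 0.171], 0.53), ([0.663, 0.432, 0.105], 0.27)]
scene trigger_face [([0.54, -0.057, 0.167], 0.74)]
scene handle_grip [([0.548, 0.035, 0.02], 0.78)]
scene fixed_face [([0.551, 0.034, 0.017], 0.6)]
scene pad [([0.542, 0.178, 0.071], 0.55)]
scene panel [([0.315, 0.242, 0.049], 0.95), ([0.548, 0.137, 0.064], 0.92), ([0.449, -0.484, 0.031], 0.54)]
scene crate [([0.258, -0.209, 0.016], 0.57), ([0.549, 0.035, 0.053], 0.55), ([0.551, 0.031, 0.018], 0.46)]
scene station [([0.55, 0.031, 0.015], 0.62), ([0.66, 0.432, 0.106], 0.22)]
scene glue_bottle [([0.632, 0.237, 0.095], 0.89), ([0.552, 0.037, 0.05], 0.53)]
side trigger_blade [([0.522, -0.06, 0.167], 0.48)]
side trigger_face [([0.327, -0.408, 0.006], 0.5), ([0.524, -0.062, 0.169], 0.49)]
side handle_grip [([0.325, -0.404, 0.006], 0.68), ([0.509, 0.101, 0.019], 0.6), ([0.433, 0.125, 0.026], 0.57)]
side fixed_face [([0.607, -0.43, 0.061], 0.61), ([0.511, 0.101, 0.019], 0.56), ([0.323, -0.404, 0.01], 0.56)]
side pad []
side panel [([0.515, 0.134, 0.058], 0.92)]
side crate [([0.483, 0.036, 0.052], 0.84)]
side station [([0.512, 0.107, 0.018], 0.93)]
side glue_bottle [([0.522, -0.062, 0.171], 0.2)]
```

View pics/scene0.png

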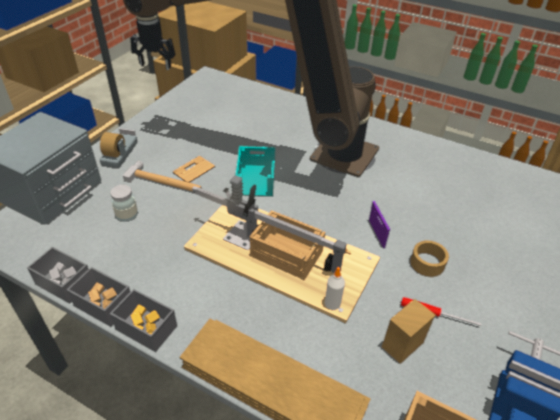

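View pics/side0.png

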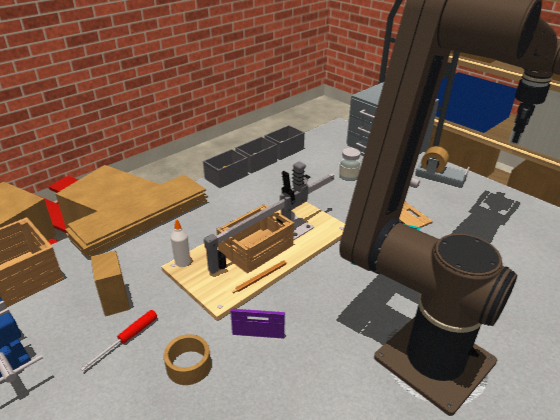

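The scene image shows the clamp around px (235,190)–(340,260), with the trigger and handle at its left end. The side image shows them at about (290,185). Next I'll enlarge both.

Run:
```python
import cv2,numpy as np
a=cv2.imread("pics/scene0.png")[165:315,180:385]; b=cv2.imread("pics/side0.png")[150:320,160:350]
A=cv2.resize(a,None,fx=3.9,fy=3.9,interpolation=cv2.INTER_CUBIC); B=cv2.resize(b,None,fx=3.5,fy=3.5,interpolation=cv2.INTER_CUBIC)
cv2.imwrite("pics/a.png",A);cv2.imwrite("pics/b.png",B);print(A.shape,B.shape)
```

```text
(585, 800, 3) (595, 665, 3)
```

View pics/a.png

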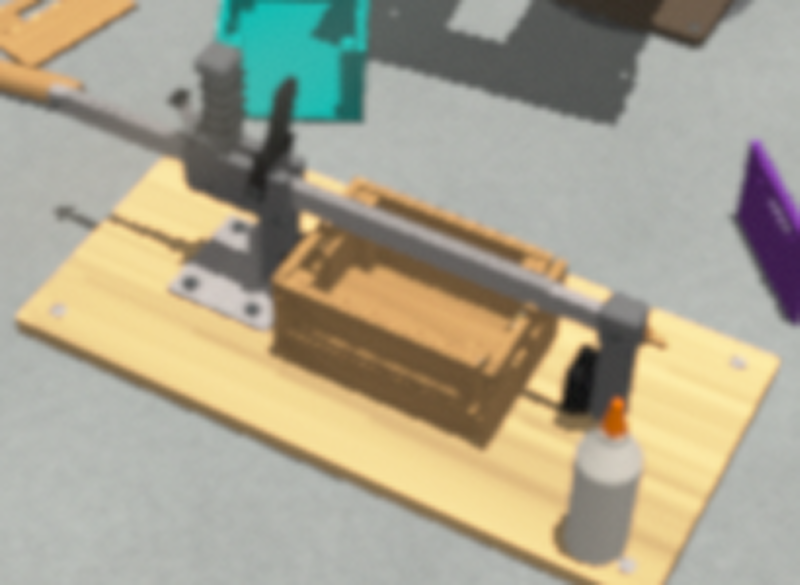

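View pics/b.png

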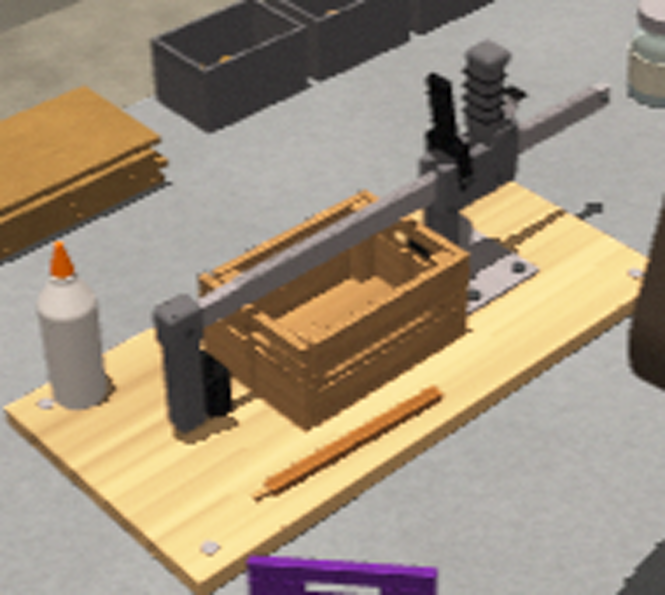

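```bash
cat > h.py <<'E'
from plant import *
import numpy as np,cv2
def P(c):
    k=calibration(c); return np.array(k["intrinsics"])@np.c_[k["R"],k["t"]]
PA,PB=P("scene"),P("side")
a=lambda u,v:np.array([180+u/3.9,165+v/3.9]); b=lambda u,v:np.array([160+u/3.5,150+v/3.5])
def tri(p,q):
    X=cv2.triangulatePoints(PA,PB,p.reshape(2,1),q.reshape(2,1)); return (X[:3]/X[3]).ravel()
def plane(M,p,z):
    H=np.c_[M[:,0],M[:,1],M[:,2]*z+M[:,3]]; r=np.linalg.solve(H,np.r_[p,1]); return r[:2]/r[2]
E
python3 - <<'E'
from h import *
np.set_printoptions(precision=4,suppress=True)
for n,p,q in [("bladetop",a(290,82),b(437,78)),("knob",a(220,55),b(487,48)),("jawtop",a(625,305),b(178,308))]: print(n,tri(p,q))
c=[plane(PA,a(*x),.018) for x in [(20,318),(168,158),(778,358)]]+[plane(PB,b(*x),.018) for x in [(8,412),(200,590)]]
for x in c: print(x)
d=c[2]-c[1]; print("edge",np.hypot(*d),np.arctan2(-d[0],d[1]))
d=c[1]-c[0]; print("side",np.hypot(*d),np.arctan2(d[1],d[0]))
d=c[4]-c[3]; print("side2",np.hypot(*d),np.arctan2(d[1],d[0]))
k=calibration("wrist"); print(k["T_tool_cam"])
E
```

```text
bladetop [ 0.5283 -0.0518  0.2215]
knob [ 0.5301 -0.1061  0.2242]
jawtop [0.5262 0.1999 0.1389]
[ 0.6503 -0.2091]
[ 0.4545 -0.2108]
[0.409 0.282]
[0.639  0.2859]
[0.402  0.2867]
edge 0.49492347305463624 0.09224662682488738
side 0.19575800992978928 -3.132876532744499
side2 0.2370135913283535 3.13817405780961
[[ 0.0001 -0.3241  0.946  -0.1414]
 [-0.0007 -0.946  -0.3241  0.0825]
 [ 1.     -0.0007 -0.0004 -0.0004]
 [ 0.      0.      0.      1.    ]]
```

The board's yaw is about 0.01 rad and the blade sits at x≈0.528. Its pulling face is at y≈-0.051, z≈0.205. I'll shut the gripper, turn it so its side faces the blade, and bring it in front of the trigger from above.

servo_tool([
  [[0.1,0.2,0.2,0.06],[0.2,0.4,0.4,0.12],[0.3,0.6,0.6,0.18],[0.4,0.8,0.8,0.24],[0.5,1.0,1.0,0.273]],
], claw=-1, force=60)

```text
time: 1.5
eef_pos: [0.2406, -0.5467, 0.3322]
tcp_rot: [0.293, 0.644, -0.293, 0.644]
contact_force: [0.9, -0.8, -0.2]
opening: 0.146
```

servo_tool([
  [[0.1,0.2,0,0.06],[0.2,0.4,0,0.12],[0.3,0.6,0,0.18],[0.4,0.8,0,0.24],[0.5,1.0,0,0.273]],
])

```text
time: 2.0
eef_pos: [0.2906, -0.4467, 0.3315]
tcp_rot: [0.149, 0.691, -0.149, 0.691]
contact_force: [-0.0, 0.7, -0.1]
opening: 0.003
```

servo_tool([
  [[0.1,0.2,0,0.06],[0.2,0.4,0,0.12],[0.3,0.6,0,0.18],[0.4,0.8,0,0.24],[0.5,1.0,0,0.273]],
])

```text
time: 2.5
eef_pos: [0.3406, -0.3467, 0.3315]
tcp_rot: [-0.002, 0.707, 0.001, 0.707]
contact_force: [1.0, -0.9, 0.2]
opening: -0.003
```

servo_tool([
  [[0.1,0.2,0,0],[0.2,0.4,0,0],[0.3,0.6,0,0],[0.4,0.8,0,0],[0.5,1.0,0,0]],
])

```text
time: 3.0
eef_pos: [0.3906, -0.2467, 0.3315]
tcp_rot: [-0.001, 0.707, 0.0, 0.707]
contact_force: [-0.5, -0.4, -0.3]
opening: -0.004
```

servo_tool([
  [[0.1,0.2,0,0],[0.2,0.4,0,0],[0.3,0.6,0,0],[0.4,0.8,0,0],[0.5,1.0,0,0]],
])

```text
time: 3.5
eef_pos: [0.4406, -0.1467, 0.3316]
tcp_rot: [-0.001, 0.707, 0.0, 0.707]
contact_force: [0.5, -0.4, 0.4]
opening: -0.003
```

servo_tool([
  [[0.2,0.2,0,0],[0.4,0.4,0,0],[0.6,0.6,0,0],[0.75,0.8,0,0],[0.87,1.0,0,0]],
])

```text
time: 4.0
eef_pos: [0.528, -0.0467, 0.3313]
tcp_rot: [-0.001, 0.707, 0.001, 0.707]
contact_force: [-0.1, 0.2, -0.4]
opening: 0.001
```

servo_tool([
  [[0,0.2,0,0],[0,0.4,-0.2,0],[0,0.5,-0.4,0],[0,0.5,-0.7,0],[0,0.5,-0.9,0]],
])

```text
time: 4.5
eef_pos: [0.5266, 0.0031, 0.2395]
tcp_rot: [-0.001, 0.708, 0.001, 0.707]
contact_force: [0.2, 0.3, -0.9]
opening: 0.001
```

Run:
```python
from h import *
s=get_state(); print(s["eef_pos"],s["contact_force"])
k=calibration("wrist"); T=np.array(k["T_tool_cam"]); K=np.array(k["intrinsics"])
im=read_camera("wrist"); a_=read_camera("scene")[165:315,180:385]; b_=read_camera("side")[150:320,160:350]
out=np.hstack([cv2.resize(im,(400,300)),cv2.resize(a_,(400,300),interpolation=2)])
out2=np.hstack([cv2.resize(b_,(400,300),interpolation=2),np.zeros((300,400,3),np.uint8)])
cv2.imwrite("pics/c.png",np.vstack([out,out2]))
for q in ["trigger_blade","pad","panel"]:
    print(q,[(np.round(d["at"],3).tolist(),round(d["p"],2)) for d in recognise("wrist",q)[:3]])
```

```text
[0.52660589 0.00307619 0.23950318] [ 0.23444677  0.31963716 -0.87448891]
trigger_blade []
pad []
panel [([0.539, 0.134, 0.099], 0.94), ([0.534, 0.005, 0.017], 0.45)]
```

View pics/c.png

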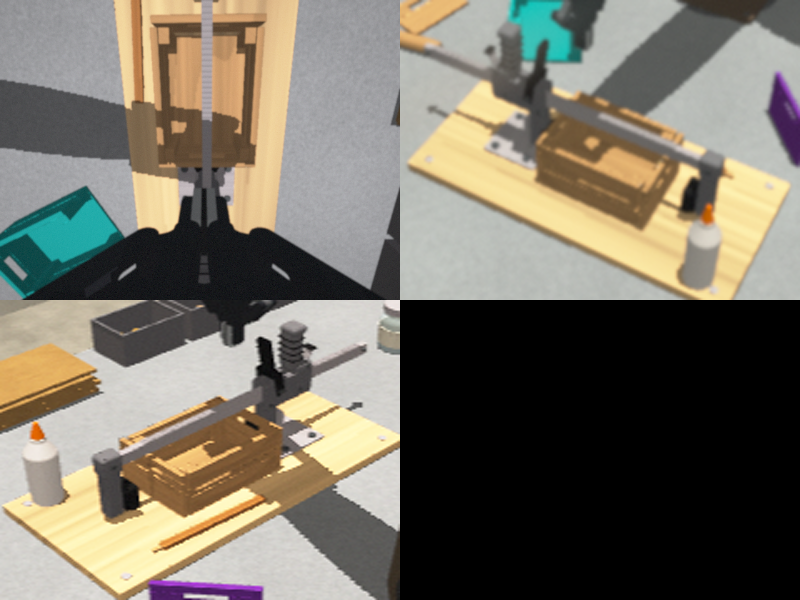

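The wrist view (top left) shows the bar running vertically at column ≈205, in line with the fingers. The fingertips are in front of the blade, which is at about (545,65) in the top-right panel. Now I'll descend and close in on it.

servo_tool([
  [[0,0,-0.2,0],[0,0,-0.4,0],[0,-0.1,-0.49,0],[0,-0.2,-0.49,0],[0,-0.3,-0.49,0]],
])

```text
time: 5.3
eef_pos: [0.5281, -0.0289, 0.1937]
tcp_rot: [-0.001, 0.706, 0.0, 0.708]
contact_force: [0.9, -0.6, 0.1]
opening: -0.002
```

servo_tool([
  [[0,-0.03,0,0],[0,-0.06,0,0],[0,-0.09,0,0],[0,-0.12,0,0],[0,-0.12,0,0]],
])

```text
time: 5.8
eef_pos: [0.5275, -0.0395, 0.1927]
tcp_rot: [-0.0, 0.707, 0.001, 0.707]
contact_force: [0.3, 0.9, 0.5]
opening: 0.002
```

servo_tool([
  [[0,-0.03,0,0],[0,-0.06,0,0],[0,-0.09,0,0],[0,-0.1,0,0],[0,-0.1,0,0]],
])

```text
time: 6.3
eef_pos: [0.5275, -0.0497, 0.1925]
tcp_rot: [-0.0, 0.707, 0.0, 0.707]
contact_force: [0.8, 2.2, 1.5]
opening: -0.004
```

servo_tool([
  [[0,-0.03,0,0],[0,-0.06,0,0],[0,-0.09,0,0],[0,-0.1,0,0],[0,-0.1,0,0]],
])

```text
time: 6.8
eef_pos: [0.5275, -0.0597, 0.1925]
tcp_rot: [-0.0, 0.707, 0.0, 0.707]
contact_force: [-0.1, 3.7, 3.7]
opening: 0.0
```

servo_tool([
  [[0,-0.02,0,0],[0,-0.04,0,0],[0,-0.06,0,0],[0,-0.06,0,0],[0,-0.06,0,0]],
])

```text
time: 7.3
eef_pos: [0.5274, -0.0658, 0.1923]
tcp_rot: [-0.001, 0.707, 0.0, 0.707]
contact_force: [1.1, 3.5, 2.9]
opening: -0.0
```

Run:
```python
from h import *
b_=read_camera("side")[150:320,160:350]; a_=read_camera("scene")[165:315,180:385]
cv2.imwrite("pics/d.png",np.hstack([cv2.resize(b_,(400,358),interpolation=2),cv2.resize(a_,(400,358),interpolation=2)]))
print(get_state()["contact_force"])
```

```text
[0.00562916 2.83846242 2.48024303]
```

View pics/d.png

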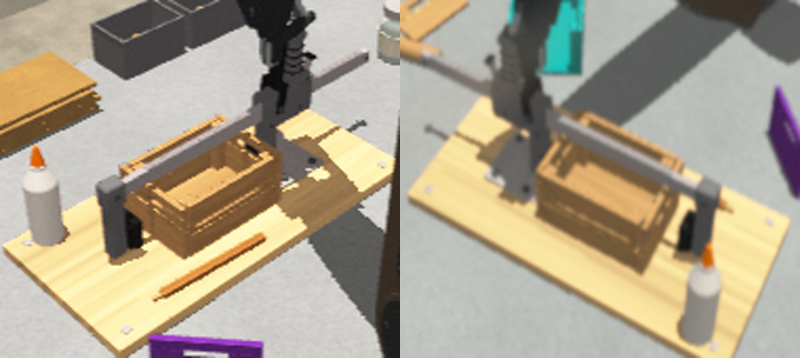

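The side view shows the fingers against the blade, next to the handle at about (285,70), and nothing else has been disturbed. The pull takes about 3.5 N. I'll find the stop, then release.

servo_tool([
  [[0,-0.01,0,0],[0,-0.02,0,0],[0,-0.03,0,0],[0,-0.03,0,0],[0,-0.03,0,0]],
])

```text
time: 7.9
eef_pos: [0.5274, -0.0679, 0.1922]
tcp_rot: [0.0, 0.707, 0.001, 0.707]
contact_force: [1.6, 6.1, 3.0]
opening: 0.007
```

```bash
cat >> h.py <<'E'
def jaw():
    """shift of the travelling jaw along y since the start (m), from both cameras"""
    X0=np.array([0.526,0.200,0.139]); out=[]
    for c,M in (("scene",PA),("side",PB)):
        ref=cv2.imread(f"pics/{c}0.png"); im=read_camera(c)
        f=lambda X:(lambda h:h[:2]/h[2])(M@np.r_[X,1])
        p=f(X0); d=f(X0-[0,.01,0])-p
        g=lambda I,q:cv2.getRectSubPix(cv2.resize(I,None,fx=1,fy=1),(22,22),(float(q[0]),float(q[1]))).astype(float)
        t=g(ref,p); s=np.arange(-.005,.06,.00025)
        e=[np.mean((g(im,f(X0-[0,k,0]))-t)**2) for k in s]
        i=int(np.argmin(e)); out.append((round(s[i]*1000,2),round(e[i],1)))
    return out
E
python3 -c "
from h import *
print(jaw())"
```

```text
[(np.float64(5.25), np.float64(90.3)), (np.float64(5.5), np.float64(805.5))]
```

servo_tool([
  [[0,0.12,0,0],[0,0.24,0,0],[0,0.34,0,0],[0,0.34,0,0],[0,0.34,0,0]],
])

```text
time: 8.5
eef_pos: [0.5271, -0.0345, 0.1921]
tcp_rot: [-0.001, 0.707, 0.001, 0.707]
contact_force: [-0.6, 0.5, 0.1]
opening: -0.0
```

```bash
python3 -c "
from h import *
print(jaw(),get_state()['contact_force'])
for c in ['scene','side']:
  for q in ['pad','panel','crate','jaw']: print(c,q,[(np.round(d['at'],3).tolist(),round(d['p'],2)) for d in recognise(c,q)[:3]])
"
```

```text
[(np.float64(5.25), np.float64(86.2)), (np.float64(5.5), np.float64(913.1))] [-0.43066791 -0.28151491 -0.08524108]
scene pad [([0.542, 0.169, 0.07], 0.4)]
scene panel [([0.317, 0.244, 0.048], 0.97), ([0.547, 0.138, 0.064], 0.76)]
scene crate [([0.302, -0.231, 0.03], 0.97), ([0.552, 0.041, 0.05], 0.63)]
scene jaw [([0.536, 0.102, 0.121], 0.67)]
side pad [([0.512, 0.172, 0.063], 0.41)]
side panel [([0.313, 0.242, 0.04], 0.77), ([0.51, 0.134, 0.061], 0.74)]
side crate [([0.483, 0.034, 0.051], 0.9)]
side jaw [([0.527, 0.131, 0.12], 0.77), ([0.6, 0.437, 0.096], 0.64)]
```

servo_tool([
  [[0,-0.08,0,0],[0,-0.16,0,0],[0,-0.24,0,0],[0,-0.31,0,0],[0,-0.33,0,0]],
])

```text
time: 9.5
eef_pos: [0.5276, -0.068, 0.1925]
tcp_rot: [0.0, 0.707, 0.0, 0.707]
contact_force: [1.1, 7.3, 2.4]
opening: -0.007
```

servo_tool([
  [[0,0.12,0,0],[0,0.24,0,0],[0,0.33,0,0],[0,0.33,0,0],[0,0.33,0,0]],
])

```text
time: 10.0
eef_pos: [0.5272, -0.0343, 0.1922]
tcp_rot: [-0.001, 0.707, 0.001, 0.707]
contact_force: [-0.0, -1.0, -0.0]
opening: -0.003
```

```bash
python3 -c "
from h import *
print(jaw(),get_state()['contact_force'])
a=cv2.imread('pics/scene0.png')[215:275,290:360];n=read_camera('scene')[215:275,290:360]
b=cv2.imread('pics/side0.png')[215:285,195:265];m=read_camera('side')[215:285,195:265]
R=lambda I:cv2.resize(I,(400,300),interpolation=2)
cv2.imwrite('pics/e.png',np.vstack([np.hstack([R(a),R(n)]),np.hstack([R(b),R(m)])]))"
```

```text
[(np.float64(10.25), np.float64(116.3)), (np.float64(11.5), np.float64(990.1))] [ 0.37166787 -0.39411651 -0.056731  ]
```

View pics/e.png

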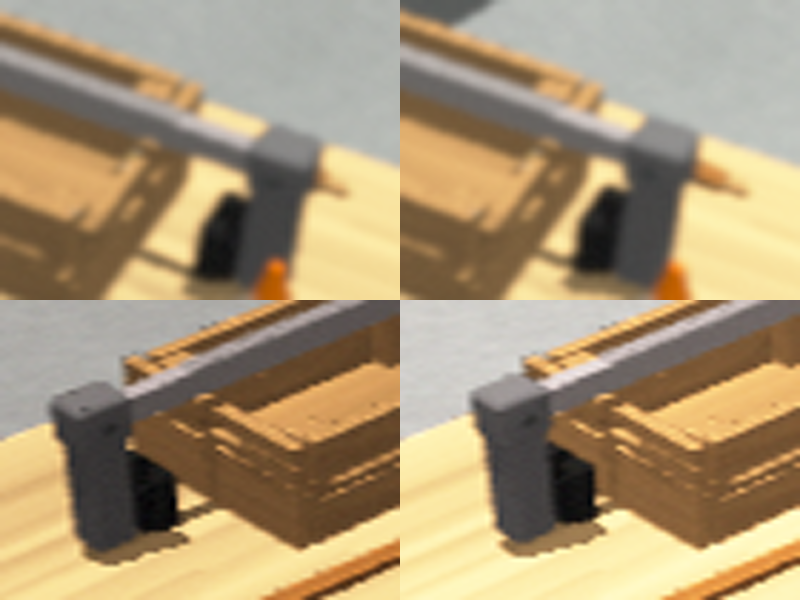

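The jaw has come in (right column against left) by about 10.5 mm, and there is still board visible between the pad and the panel. The panel's lower near corner is at about (705,548) and the pad's lower front corner at about (595,520) in the lower-right tile.

```bash
python3 -c "
from h import *
f=lambda u,v:np.array([195+(u-400)*70/400,215+(v-300)*70/300])
print('panel corner',plane(PB,f(705,548),.018),'pad corner',plane(PB,f(595,520),.032))
g=lambda u,v:np.array([290+(u-400)*70/400,215+v*60/300])
print('pad far bottom front corner scene',plane(PA,g(580,270),.032))
"
```

```text
panel corner [0.4702316  0.13204268] pad corner [0.51126538 0.16222257]
pad far bottom front corner scene [0.54162238 0.16417764]
```

servo_tool([
  [[0,-0.08,0,0],[0,-0.16,0,0],[0,-0.24,0,0],[0,-0.31,0,0],[0,-0.33,0,0]],
])

```text
time: 10.7
eef_pos: [0.5276, -0.0681, 0.1926]
tcp_rot: [0.0, 0.707, 0.0, 0.707]
contact_force: [1.0, 7.5, 3.7]
opening: -0.001
```

servo_tool([
  [[0,0.12,0,0],[0,0.24,0,0],[0,0.33,0,0],[0,0.33,0,0],[0,0.33,0,0]],
])

```text
time: 11.2
eef_pos: [0.5272, -0.0343, 0.1922]
tcp_rot: [-0.001, 0.707, 0.001, 0.707]
contact_force: [0.0, -0.4, 1.1]
opening: 0.0
```

```bash
python3 -c "
from h import *
print(jaw())"
```

```text
[(np.float64(15.25), np.float64(172.5)), (np.float64(15.75), np.float64(1000.8))]
```

The gap is about 24 mm now and each pump wins 5 mm, so three more full pumps are safe.

servo_tool([
  [[0,-0.08,0,0],[0,-0.16,0,0],[0,-0.24,0,0],[0,-0.31,0,0],[0,-0.33,0,0]],
])

```text
time: 11.8
eef_pos: [0.5276, -0.0681, 0.1925]
tcp_rot: [0.001, 0.707, 0.0, 0.707]
contact_force: [1.3, 7.4, 3.4]
opening: -0.003
```

servo_tool([
  [[0,0.12,0,0],[0,0.24,0,0],[0,0.33,0,0],[0,0.33,0,0],[0,0.33,0,0]],
])

```text
time: 12.3
eef_pos: [0.5272, -0.0343, 0.1922]
tcp_rot: [-0.001, 0.707, 0.001, 0.707]
contact_force: [-0.3, 0.1, -0.0]
opening: 0.002
```

servo_tool([
  [[0,-0.08,0,0],[0,-0.16,0,0],[0,-0.24,0,0],[0,-0.31,0,0],[0,-0.33,0,0]],
])

```text
time: 12.8
eef_pos: [0.5276, -0.0681, 0.1926]
tcp_rot: [0.001, 0.707, 0.0, 0.707]
contact_force: [0.8, 6.8, 3.1]
opening: 0.003
```

servo_tool([
  [[0,0.12,0,0],[0,0.24,0,0],[0,0.33,0,0],[0,0.33,0,0],[0,0.33,0,0]],
])

```text
time: 13.3
eef_pos: [0.5272, -0.0343, 0.1922]
tcp_rot: [-0.001, 0.707, 0.001, 0.707]
contact_force: [-0.3, 0.3, -0.1]
opening: -0.001
```

servo_tool([
  [[0,-0.08,0,0],[0,-0.16,0,0],[0,-0.24,0,0],[0,-0.31,0,0],[0,-0.33,0,0]],
])

```text
time: 13.8
eef_pos: [0.5276, -0.0681, 0.1926]
tcp_rot: [0.001, 0.707, 0.0, 0.707]
contact_force: [0.5, 7.7, 4.2]
opening: -0.002
```

servo_tool([
  [[0,0.12,0,0],[0,0.24,0,0],[0,0.33,0,0],[0,0.33,0,0],[0,0.33,0,0]],
])

```text
time: 14.3
eef_pos: [0.5272, -0.0343, 0.1922]
tcp_rot: [-0.001, 0.707, 0.001, 0.707]
contact_force: [-0.1, 0.4, 0.3]
opening: 0.003
```

```bash
python3 -c "
from h import *
print(jaw())
n=read_camera('scene')[215:275,280:350]
m=read_camera('side')[215:285,200:270]
R=lambda I:cv2.resize(I,(400,400),interpolation=2)
cv2.imwrite('pics/f.png',np.hstack([R(n),R(m)]))"
```

```text
[(np.float64(31.75), np.float64(636.7)), (np.float64(33.0), np.float64(968.5))]
```

View pics/f.png

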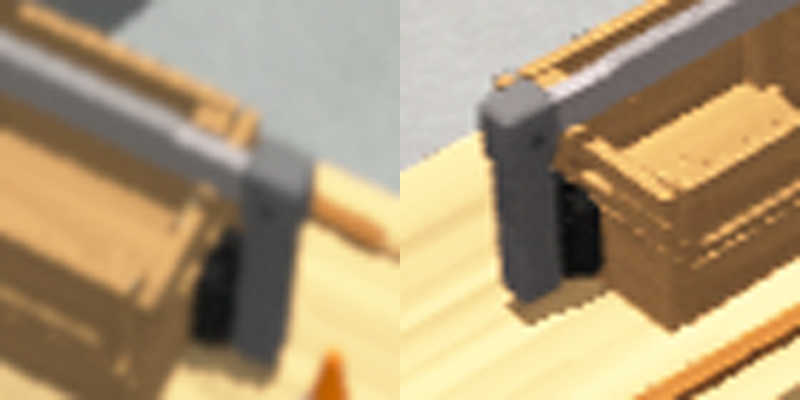

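The pad now almost reaches the panel in both views: its lower front corner is at (600,275) and the panel's lower corner at (675,330) in the right tile.

```bash
python3 -c "
from h import *
f=lambda u,v:np.array([200+(u-400)*.175,215+v*.175])
print('panel corner',plane(PB,f(676,330),.018),'pad corner',plane(PB,f(602,277),.032))
g=lambda u,v:np.array([280+u*.175,215+v*.15])
print('scene pad corner',plane(PA,g(192,340),.032))
"
```

```text
panel corner [0.47069801 0.13189938] pad corner [0.50882853 0.1433269 ]
scene pad corner [0.54289054 0.14116905]
```

servo_tool([
  [[0,-0.04,0,0],[0,-0.08,0,0],[0,-0.12,0,0],[0,-0.16,0,0],[0,-0.16,0,0]],
])

```text
time: 15.0
eef_pos: [0.5276, -0.051, 0.1927]
tcp_rot: [-0.0, 0.707, 0.0, 0.707]
contact_force: [-0.3, 2.6, 1.6]
opening: -0.002
```

servo_tool([
  [[0,-0.02,0,0],[0,-0.04,0,0],[0,-0.06,0,0],[0,-0.08,0,0],[0,-0.08,0,0]],
])

```text
time: 15.5
eef_pos: [0.5275, -0.0586, 0.1926]
tcp_rot: [-0.0, 0.707, 0.001, 0.707]
contact_force: [-0.4, 3.5, 3.4]
opening: 0.0
```

servo_tool([
  [[0,-0.02,0,0],[0,-0.04,0,0],[0,-0.06,0,0],[0,-0.07,0,0],[0,-0.07,0,0]],
])

```text
time: 16.0
eef_pos: [0.5274, -0.0658, 0.1923]
tcp_rot: [-0.0, 0.707, 0.0, 0.707]
contact_force: [1.0, 4.3, 2.4]
opening: 0.001
```

```bash
python3 -c "
from h import *
print(jaw())"
```

```text
[(np.float64(36.25), np.float64(578.6)), (np.float64(34.75), np.float64(796.1))]
```

servo_tool([
  [[0,0.12,0,0],[0,0.24,0,0],[0,0.31,0,0],[0,0.31,0,0],[0,0.31,0,0]],
])

```text
time: 16.6
eef_pos: [0.5271, -0.0345, 0.1921]
tcp_rot: [-0.001, 0.707, 0.001, 0.707]
contact_force: [-0.1, -0.7, 0.2]
opening: -0.0
```

servo_tool([
  [[0,-0.02,0,0],[0,-0.04,0,0],[0,-0.06,0,0],[0,-0.08,0,0],[0,-0.1,0,0]],
])

```text
time: 17.1
eef_pos: [0.5275, -0.0447, 0.1927]
tcp_rot: [-0.0, 0.707, 0.001, 0.707]
contact_force: [0.6, 2.2, 1.1]
opening: -0.005
```

servo_tool([
  [[0,-0.01,0,0],[0,-0.02,0,0],[0,-0.03,0,0],[0,-0.04,0,0],[0,-0.04,0,0]],
])

```text
time: 17.6
eef_pos: [0.5275, -0.0486, 0.1924]
tcp_rot: [-0.001, 0.707, 0.001, 0.707]
contact_force: [-0.4, 2.6, 1.7]
opening: -0.0
```

```bash
python3 -c "
from h import *
print(jaw())
n=read_camera('scene')[215:275,280:350]
m=read_camera('side')[215:285,200:270]
R=lambda I:cv2.resize(I,(400,400),interpolation=2)
cv2.imwrite('pics/g.png',np.hstack([R(n),R(m)]))"
```

```text
[(np.float64(37.0), np.float64(592.8)), (np.float64(36.0), np.float64(847.8))]
```

View pics/g.png

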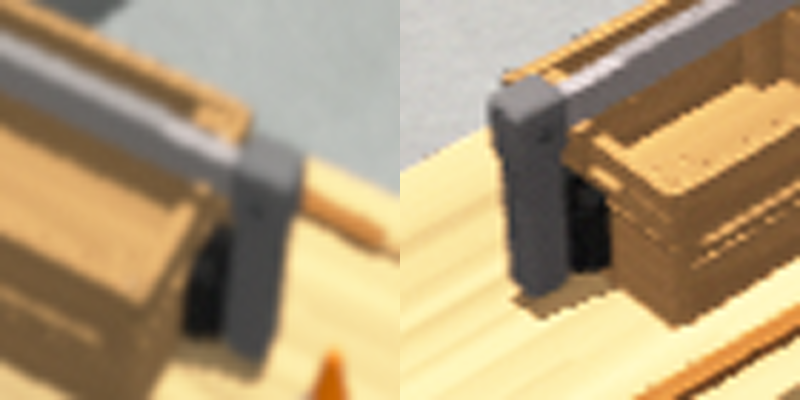

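The pad at (605,270) in the right tile is close to the panel or touching it, and the joint's gap looks narrower. I'll carry on in small steps and watch the pull force.

servo_tool([
  [[0,-0.01,0,0],[0,-0.02,0,0],[0,-0.03,0,0],[0,-0.03,0,0],[0,-0.03,0,0]],
])

```text
time: 18.3
eef_pos: [0.5274, -0.0516, 0.1924]
tcp_rot: [-0.0, 0.707, 0.0, 0.707]
contact_force: [-0.2, 3.2, 2.9]
opening: 0.002
```

servo_tool([
  [[0,-0.01,0,0],[0,-0.02,0,0],[0,-0.03,0,0],[0,-0.03,0,0],[0,-0.03,0,0]],
])

```text
time: 18.8
eef_pos: [0.5273, -0.0547, 0.1923]
tcp_rot: [-0.001, 0.707, 0.0, 0.707]
contact_force: [0.9, 2.8, 2.6]
opening: -0.002
```

servo_tool([
  [[0,-0.01,0,0],[0,-0.02,0,0],[0,-0.03,0,0],[0,-0.03,0,0],[0,-0.03,0,0]],
])

```text
time: 19.3
eef_pos: [0.5274, -0.0575, 0.1924]
tcp_rot: [-0.0, 0.707, 0.001, 0.707]
contact_force: [0.4, 4.6, 3.0]
opening: -0.0
```

servo_tool([
  [[0,-0.01,0,0],[0,-0.02,0,0],[0,-0.02,0,0],[0,-0.02,0,0],[0,-0.02,0,0]],
])

```text
time: 19.8
eef_pos: [0.5273, -0.0597, 0.1924]
tcp_rot: [-0.001, 0.707, 0.0, 0.707]
contact_force: [0.4, 4.1, 3.9]
opening: 0.001
```

servo_tool([
  [[0,-0.01,0,0],[0,-0.02,0,0],[0,-0.02,0,0],[0,-0.02,0,0],[0,-0.02,0,0]],
])

```text
time: 20.3
eef_pos: [0.5274, -0.0617, 0.1924]
tcp_rot: [-0.001, 0.707, 0.0, 0.707]
contact_force: [-0.4, 3.7, 4.0]
opening: -0.001
```

```bash
python3 -c "
from h import *
print(jaw())
F=[]
for i in range(6): read_camera('side'); F.append(get_state()['contact_force'])
print(np.mean(F,0),np.std(F,0))"
```

```text
[(np.float64(39.75), np.float64(619.5)), (np.float64(39.5), np.float64(755.3))]
[0.14561694 4.37074862 4.17194038] [0.2099614  0.42806041 0.29589429]
```

servo_tool([
  [[0,-0.01,0,0],[0,-0.02,0,0],[0,-0.02,0,0],[0,-0.02,0,0],[0,-0.02,0,0]],
])

```text
time: 21.2
eef_pos: [0.5273, -0.0636, 0.1923]
tcp_rot: [-0.0, 0.707, 0.001, 0.707]
contact_force: [1.0, 4.9, 3.7]
opening: -0.003
```

servo_tool([
  [[0,-0.01,0,0],[0,-0.02,0,0],[0,-0.02,0,0],[0,-0.02,0,0],[0,-0.02,0,0]],
])

```text
time: 21.7
eef_pos: [0.5273, -0.0651, 0.1923]
tcp_rot: [-0.0, 0.707, 0.001, 0.707]
contact_force: [0.8, 6.3, 5.1]
opening: -0.003
```

```bash
python3 -c "
from h import *
print(jaw())
F=[]
for i in range(4): read_camera('side'); F.append(get_state()['contact_force'])
print(np.mean(F,0),np.std(F,0),get_state()['eef_pos'])"
```

```text
[(np.float64(40.5), np.float64(565.2)), (np.float64(40.0), np.float64(727.8))]
[0.98461506 6.11091305 4.0876632 ] [0.4149474  0.42353057 0.47717834] [ 0.52733731 -0.06504972  0.19227243]
```

The pull is 6.1 N with a 0.7 mm lag, where the free pull at this command had about 4.3 N and no lag. So clamping has begun, at about 6–7 N. I'll press on gently.

servo_tool([
  [[0,-0.005,0,0],[0,-0.01,0,0],[0,-0.01,0,0],[0,-0.01,0,0],[0,-0.01,0,0]],
])

```text
time: 22.5
eef_pos: [0.5273, -0.0658, 0.1922]
tcp_rot: [0.0, 0.707, 0.001, 0.707]
contact_force: [1.3, 6.6, 4.3]
opening: 0.003
```

servo_tool([
  [[0,-0.005,0,0],[0,-0.01,0,0],[0,-0.01,0,0],[0,-0.01,0,0],[0,-0.01,0,0]],
])

```text
time: 23.0
eef_pos: [0.5273, -0.0665, 0.1922]
tcp_rot: [0.0, 0.707, 0.001, 0.707]
contact_force: [1.4, 6.6, 4.3]
opening: -0.001
```

```bash
python3 -c "
from h import *
print(jaw())
F=[];Y=[]
for i in range(4): read_camera('side'); s=get_state();F.append(s['contact_force']);Y.append(s['eef_pos'])
print(np.mean(F,0),np.std(F,0),np.mean(Y,0))
n=read_camera('scene')[215:275,280:350]
m=read_camera('side')[215:285,200:270]
R=lambda I:cv2.resize(I,(400,400),interpolation=2)
cv2.imwrite('pics/i.png',np.hstack([R(n),R(m)]))"
```

```text
[(np.float64(40.5), np.float64(566.7)), (np.float64(39.75), np.float64(715.1))]
[0.52307476 6.88567665 4.18141214] [0.2273816  0.31862969 0.16833921] [ 0.52733361 -0.06655026  0.19219032]
```

View pics/i.png

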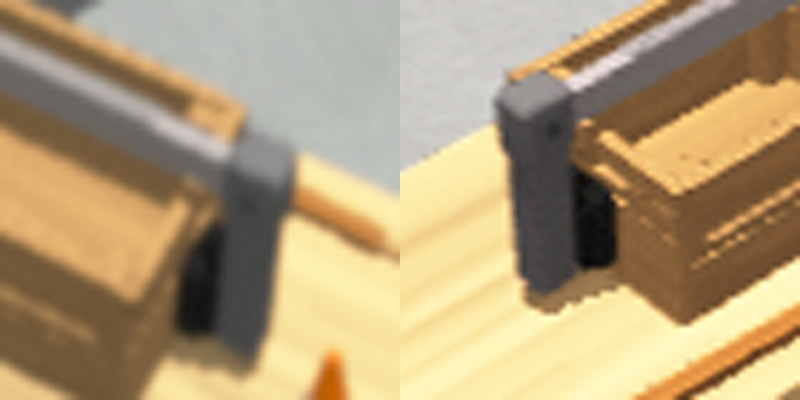

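The pad at (612,262) is on the panel, and the panel's corner has moved in from (676,330) to (684,322). This is close to the trigger's stop, which muddies the force reading. I'll release and squeeze again, so that the clamping starts clear of the stop.

servo_tool([
  [[0,0.12,0,0],[0,0.24,0,0],[0,0.33,0,0],[0,0.33,0,0],[0,0.33,0,0]],
])

```text
time: 23.9
eef_pos: [0.5271, -0.0346, 0.192]
tcp_rot: [-0.001, 0.707, 0.0, 0.707]
contact_force: [-0.9, -0.8, 0.2]
opening: -0.001
```

servo_tool([
  [[0,-0.02,0,0],[0,-0.04,0,0],[0,-0.06,0,0],[0,-0.08,0,0],[0,-0.1,0,0]],
])

```text
time: 24.4
eef_pos: [0.5275, -0.0444, 0.1929]
tcp_rot: [0.0, 0.707, 0.001, 0.707]
contact_force: [-0.1, 3.8, 3.7]
opening: 0.001
```

servo_tool([
  [[0,-0.01,0,0],[0,-0.02,0,0],[0,-0.03,0,0],[0,-0.03,0,0],[0,-0.03,0,0]],
])

```text
time: 24.9
eef_pos: [0.5277, -0.0472, 0.1928]
tcp_rot: [-0.0, 0.707, 0.001, 0.707]
contact_force: [-0.8, 4.6, 4.3]
opening: -0.001
```

```bash
python3 -c "
from h import *
print(jaw())
F=[];Y=[]
for i in range(3): read_camera('side'); s=get_state();F.append(s['contact_force']);Y.append(s['eef_pos'])
print(np.mean(F,0),np.mean(Y,0))"
```

```text
[(np.float64(40.5), np.float64(566.8)), (np.float64(40.0), np.float64(771.6))]
[-0.39843646  4.64158158  4.48016233] [ 0.52764247 -0.04717155  0.1928243 ]
```

servo_tool([
  [[0,-0.01,0,0],[0,-0.015,0,0],[0,-0.015,0,0],[0,-0.015,0,0],[0,-0.015,0,0]],
])

```text
time: 25.65
eef_pos: [0.5276, -0.0485, 0.1929]
tcp_rot: [-0.0, 0.707, 0.001, 0.707]
contact_force: [-1.1, 5.7, 4.8]
opening: 0.006
```

servo_tool([
  [[0,-0.01,0,0],[0,-0.015,0,0],[0,-0.015,0,0],[0,-0.015,0,0],[0,-0.015,0,0]],
])

```text
time: 26.15
eef_pos: [0.5277, -0.0498, 0.1931]
tcp_rot: [0.0, 0.707, 0.001, 0.707]
contact_force: [0.6, 7.1, 4.8]
opening: 0.002
```

```bash
python3 -c "
from h import *
print(jaw())
F=[];Y=[]
for i in range(4): read_camera('side'); s=get_state();F.append(s['contact_force']);Y.append(s['eef_pos'])
print(np.mean(F,0),np.mean(Y,0))
m=read_camera('side'); cv2.imwrite('pics/side1.png',m)
r=cv2.imread('pics/side0.png')
R=lambda I:cv2.resize(I[205:285,210:300],(400,356),interpolation=2)
cv2.imwrite('pics/j.png',np.hstack([R(r),R(m)]))"
```

```text
[(np.float64(41.0), np.float64(560.9)), (np.float64(40.25), np.float64(775.5))]
[-0.81582531  6.15702187  5.40166228] [ 0.52769044 -0.04977982  0.19309891]
```

View pics/j.png

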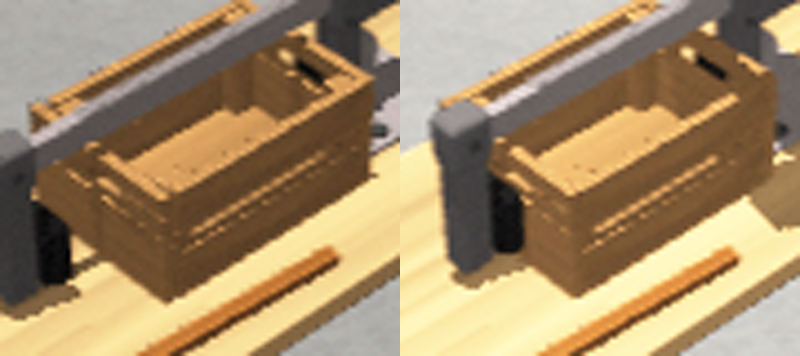

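Comparing left (start) with right (now), the crate's far corner stays at about (375,78), so the crate has not moved. The panel's near corner went from (168,300) to (175,297), so the panel has closed about 3 mm onto the crate. The trigger torque above the free pull works out at about 13 N of clamping. I'll add a touch more and check.

servo_tool([
  [[0,-0.005,0,0],[0,-0.01,0,0],[0,-0.01,0,0],[0,-0.01,0,0],[0,-0.01,0,0]],
])

```text
time: 27.0
eef_pos: [0.5277, -0.0507, 0.1932]
tcp_rot: [0.0, 0.707, 0.001, 0.708]
contact_force: [-0.8, 7.5, 5.0]
opening: 0.003
```

```bash
python3 -c "
from h import *
print(jaw())
F=[];Y=[]
for i in range(6): read_camera('side'); s=get_state();F.append(s['contact_force']);Y.append(s['eef_pos'])
print(np.mean(F,0),np.std(F,0),np.mean(Y,0))
print([(np.round(d['at'],3).tolist(),round(d['p'],2)) for d in recognise('side','panel')+recognise('side','crate')])"
```

```text
[(np.float64(41.0), np.float64(558.8)), (np.float64(40.25), np.float64(773.3))]
[-0.98999089  6.98532934  5.59742762] [0.41093015 0.44987446 0.3516331 ] [ 0.52770473 -0.050646    0.19320611]
[([0.494, 0.128, 0.065], 0.93), ([0.312, 0.244, 0.042], 0.9), ([0.484, 0.028, 0.05], 0.64)]
```

The pull is steady at 7.0 N, about 17 N of clamping. The panel has moved from y=0.134 to 0.128, so I'm handing in.

```bash
python3 -c "
from plant import *
print(sign_off(),get_state()['contact_force'])"
```

```text
the job is handed in; nothing more can be done
the job is handed in; nothing more can be done
```

The crate is clamped and the job is handed in, with the shut gripper still holding the trigger squeezed. It took about 27 s of the 58 s allowed, and sign-off gave no verdict.

I worked only the trigger, using the side of the shut fingers. It took five full strokes, two more strokes to bring the pad up to the panel and start clamping, then a slow final squeeze.

**Last checks:**
- **Trigger pull:** steady at about 7.0 N, against about 2.6 N with the jaw free at nearly the same trigger position.
- **Clamping force:** I estimate about 17 N, worked out from the pull. It was not measured directly and could be a few newtons off.
- **Jaw:** it closed about 40.5 mm and stayed there through the final squeeze. I had expected about 43 mm, but that came from a starting opening good only to a few mm.
- **Panel:** the recogniser put it 6 mm nearer the crate than at the start; the pictures suggested about 3 mm. That, the stopped jaw and the steadily rising force all point to the joint being shut.
- **Not measured:** the panel's squareness and sideways offset. I only judged them by eye.
- **Surroundings:** in the last picture the crate and pencil had not visibly moved. I did not check the other things on the table again at the end, but the arm touched only the trigger.

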